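# Take the sampling sinker off its travel hook

### The job

Take the sampling sinker off the travel hook: press the hook's sprung keeper open with the rung of the sinker's bail as far as the keeper goes, lift the rung up past the beak and bring the sinker out, then stand it upright, wholly on the white support disc, and let go. Do not force the hook (15 N at most), do not drop the sinker, and leave the two bottles and the sample cup standing where they are.

Things in the scene. Friction and masses are not known exactly. Their poses are not given: they have to be found in the camera images.
- hook: Grey and steel travel hook bolted to the worktop, 180 mm high. Origin on the worktop straight below the seated rung; z up, local -x is the mouth side, roughly towards the robot; post (44 mm wide) at x = +38 to +54 mm. It must not be loaded with more than 15 N. The seat reaches to x = -58 mm and the arm under it (underside z = 118 mm) to -47 mm, both between the sinker's side bars.
- hook_seat (a point): Centre of the seated rung, 155 mm above the hook's origin. The seat is flat and level (top 4 mm below this point, 18 mm wide in y, from x = -58 to +6 mm, where a heel stops the rung). Over it a beak, 6 mm wide, 168 to 175 mm above the worktop, its tip turned down to 164 mm: the rung (top at 159 mm) can rise only 5 mm until it has come out past the beak tip.
- hook_mouth (a point): Point 25 mm out (local -x) of hook_seat. Near it the keeper, an upright steel tongue 6 mm wide, top at z = 168 mm, tipping outward 8 mm under the rung (spring 2 N, at the end 5 N) to a solid stop. Beak and keeper are clamped at a new, unmeasured setting each time: from the seat the rung touches the keeper after 3-33 mm, clears the beak 7 mm later and meets the stop 8.5 mm later; feel for it.
- sinker_grip (a point): Centre of the black plastic grip tab on top of the sinker, where it is grasped: 14 mm thick along the sinker's x, 24 mm wide along y, 40 mm high. z is up the sinker. At the start x and y are within 3 degrees of the hook's. Hanging, it lies 204 mm above the worktop. The sinker weighs 0.25 to 0.39 kg.
- sinker_rung (a point): Middle of the rung that hangs in the hook: bar 8 mm thick along y between two side bars (7 mm thick, at y = +-18 mm); 49 mm below the grip centre. A second crossbar, 23 mm below it, passes above the beak. The side bars run 98 mm down to the weight, so lift the sinker only 25 to 55 mm, clear of the keeper, then bring the rung over 95 mm out from the seat (hook's -x) before it goes higher.
- sinker_foot (a point): Centre of the flat underside of the sinker: dark steel round weight, 48 mm diameter, 42 mm high, 189 mm below the grip centre. Hanging, it is 15 mm above the worktop.
- drain_disc: White round support disc lying fixed on the worktop, 110 mm diameter, 4 mm thick; origin at the centre of its underside.
- amber_bottle: Bystander: brown bottle, 62 mm diameter, 118 mm high, beside the hook; origin under its foot.
- sample_cup: Bystander: clear sample cup with white lid, 62 mm diameter, 69 mm high, on the other side of the hook; origin under its foot.
- small_bottle: Bystander: small white bottle, 38 mm diameter, 75 mm high, beside the disc; origin under its foot.
Not all that is in view belongs to the job. There is more than one size of the part that bears sinker_grip; the job needs the smallest.

How it is judged:
On the way, in this order (a step that is already met when the one before it is completed fails the run):
1. the rung, still below the beak, is pushed out against the keeper (x of sinker_rung in the frame of hook below -0.007 m and z of sinker_rung in the frame of hook below 0.166 m), for 0.1 s.
2. the sinker is out of the hook, in front of it (horizontal distance between sinker_rung and hook above 0.06 m), for 0.1 s.
At the end, for the whole second after the job is handed in: The sinker stands at rest on the white disc, upright within 0.1 rad, its underside within 4 mm of the disc's top and its centre within 33 mm of the disc's centre (not sticking out over the edge by more than 2 mm) (horizontal distance between sinker_foot and drain_disc below 0.033 m and z of sinker_foot in the frame of drain_disc below 0.008 m and angle between sinker_foot's own z axis and vertical below 0.1 rad and linear speed of sinker below 0.02 m/s); the robot touches nothing.
It fails at once if the hook, its beak or keeper is loaded with more than 15 N (contact force between hook and anything else above 15 N).
It fails at once if the sinker is dropped (it moves faster than 0.4 m/s untouched by the fingers) (contact force between the fingers and sinker below 0.05 N and linear speed of sinker above 0.4 m/s).
It fails at once if a bystander is shifted by more than 20 mm or tipped (distance of any of amber_bottle, sample_cup, small_bottle from where it was at the start of the episode above 0.02 m or angle between any of amber_bottle, sample_cup, small_bottle's own z axis and vertical above 0.3 rad).
It also fails if it takes over 72 s, if anything falls off the work surface, if the arm or the gripper's body presses on something with over 40 N, if the wrist force passes 120 N, or if a joint passes its speed limit or range.

### The arm

A 7-joint arm with a two-finger parallel gripper is mounted at the origin on a cart in front of the work surface, level with it; the furniture and walls round the work are solid. World frame = base frame: x ahead of the robot, y to its left, z up, the work surface at z = 0. Lengths are in m, angles in rad, forces in N, time in s.
With the tool pointing down it reaches from about 0.425 to 0.95 m from the base axis. Payload 4.7 kg.
Tool frame: the origin (TCP) lies midway between the tips of the shut fingers; the grasp point (between the pads) lies grasp_offset behind it (grasp_offset is the distance from the TCP to the grasp point, in m); z points along the fingers, y is the line along which they close (so a half turn about z gives the same grasp; the last joint's range is limited). The gripper opens to 87 mm and grips with 3 to 60 N. Pads are 19 mm wide; open, the fingers measure 117 mm over their backs; the gripper's body (75 mm by 190 mm) begins 51 mm behind the grasp point.
Start: joints at [1.259, 0.469, -0.049, 1.532, 0.024, 1.141, -0.082], TCP at [0.188, -0.648, 0.223] pointing down, gripper open.
Joint ranges: [-2.59, 2.59], [-0.33, 1.99], [-1.39, 1.29], [0.1, 2.45], [-1.04, 4.18], [0.21, 1.99], [-2.66, 2.66]. Speed limits (rad/s): [2.57, 2.57, 3.14, 3.14, 3.14, 3.14, 3.14].

### API

Orientations are given as a 3x3 rotation matrix whose columns are the frame's x, y, z axes.
In Python, from bench import observe, capture, calibration, close_job, grasp_offset gives the robot as it stands.
- The arm moves only by the shell command python3 -m crank 'ROWS' [OPENING] [FORCE]. ROWS is JSON, a list of rows, each an object with "xyz": the shift along the tool's x, y, z in mm, a list of three; "twist": the turn about the tool's z in degrees. In form: [{"xyz": [x, y, z], "twist": twist}, ...]. A call has 1 to 20 rows; each row shifts and turns the commanded pose from where the row before left it, along the tool's axes as they then stand; what a row does not reach is not made up. A row lasts 1/10 s, in which the tool goes at most 50 mm and 8.59 degrees, less where a joint would pass 70% of its speed; a pose out of reach is approached as far as the arm can. A call is refused whole if a number of a shift passes 50 or a number of a turn 8.59, either way. A call with a gripper value outside its range is refused whole. OPENING is the closure, from -1 (fully open) to 1 (shut), set as the call begins (- or left out, the last holds). The fingers move at their own pace and stop on an object; FORCE is the grip in N (left out, the last holds). Time passes only in rows, so rows that do not move let the fingers close. It gives the time, the measured TCP pose, the force, the opening and the grip force at its end, in the units of the state.
- observe(): the state, without advancing time (a new reading comes with each control period).
- capture(name): name is "scene" or "side" or "wrist"; returns the picture (420x560x3 uint8, red, green, blue); there is no depth.
- calibration(name): a dict with "fovy" (degrees; the focal length in pixels is half the picture's height over the tangent of half this angle, whatever the lens; pixels are square), "cx", "cy" (the principal point, pixels), "cam_to_world" (4x4, takes a point from camera to world coordinates). Camera axes: x right, y down, z forward; pixel columns grow to the right and rows downward; lengths in m; the calibration is good to about 2 mm. The wrist camera is an equidistant fisheye: a pixel r from the principal point sees the ray r / f radians off the axis. A picture is of the moment at which its call begins: read the wrist's pose just before it. calibration takes no time and is no camera call; for the wrist camera it gives the pose at the moment of the call.
- close_job(): hands the job in; it is judged then, once.
The state is a dict: "t": time; "joint_positions": joint angles; "joint_velocities": joint speeds; "effort": joint torques, N m; "eef_pos": TCP position; "tool_rot": TCP orientation; "force": force on the tool from outside, world axes, zero at the start; "ft_torque": the same for the moment, N m; "opening": opening from 0.0 (shut) to 1.0 (fully open); "gripper_force": force on a finger pad.
Only numpy, scipy, OpenCV 4.12 (cv2) and the standard library are available. Lean on these libraries where they do the work, as an engineer would, in place of code of your own. Each camera call takes 0.05 s, during which the arm holds its last target. There are 200 camera calls.

## Working session

There is one attempt and no reset: what is moved stays moved. The work goes in short steps, Python scripts to look and compute and a shell command to move; the robot and the scene stay as the last step left them, time stands still between calls to the robot, and variables do not carry over. Pictures are saved under pics/ and viewed, at most 10 in all, crops included, and the job is handed in when it is done.

```bash
mkdir -p pics; ls
python3 - <<'E'
from bench import *
import cv2,numpy as np
s=observe();print({k:np.round(v,3).tolist() for k,v in s.items()},grasp_offset)
a=capture("scene");b=capture("side")
cv2.imwrite("pics/a1.png",a[:,:,::-1]);cv2.imwrite("pics/b1.png",b[:,:,::-1])
for n in("scene","side","wrist"):
  c=calibration(n);print(n,c["fovy"],c["cx"],c["cy"],np.round(c["cam_to_world"],3).tolist())
E
```

```text
pics
{'t': 0.0, 'joint_positions': [1.259, 0.469, -0.049, 1.534, 0.024, 1.141, -0.082], 'joint_velocities': [-0.001, -0.0, 0.0, 0.002, -0.001, 0.001, -0.0], 'effort': [0.001, -50.797, -0.08, -23.615, -0.061, 0.038, 0.0], 'eef_pos': [0.188, -0.648, 0.222], 'tool_rot': [[0.96, 0.279, -0.001], [0.279, -0.96, 0.002], [-0.0, -0.002, -1.0]], 'force': [0.651, 0.479, -0.374], 'ft_torque': [-0.026, 0.005, 0.012], 'gripper_force': 0.0, 'opening': 1.0} 0.0187
scene 56.14313251809659 281.9591963748861 206.99729649898512 [[-0.711, -0.472, 0.522, -0.132], [-0.703, 0.454, -0.547, 0.666], [0.021, -0.755, -0.655, 0.862], [0.0, 0.0, 0.0, 1.0]]
side 47.14365368552759 280.8717291517335 212.45873819643109 [[-0.316, -0.429, 0.846, -0.707], [-0.949, 0.15, -0.278, 0.421], [-0.008, -0.89, -0.455, 0.777], [0.0, 0.0, 0.0, 1.0]]
wrist 65.70646984690485 280.02621148632716 209.46015126398274 [[0.278, -0.922, -0.268, 0.261], [-0.96, -0.268, -0.076, -0.626], [-0.002, 0.279, -0.96, 0.384], [0.0, 0.0, 0.0, 1.0]]
```

View pics/a1.png

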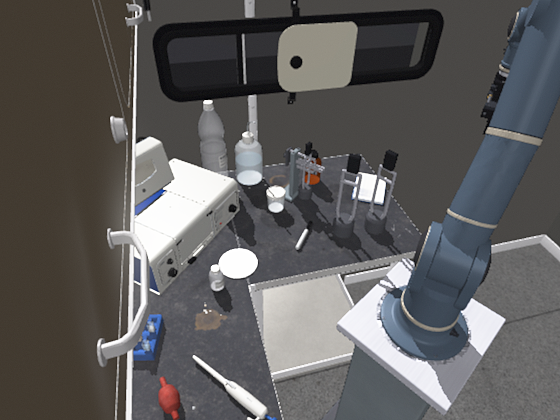

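View pics/b1.png

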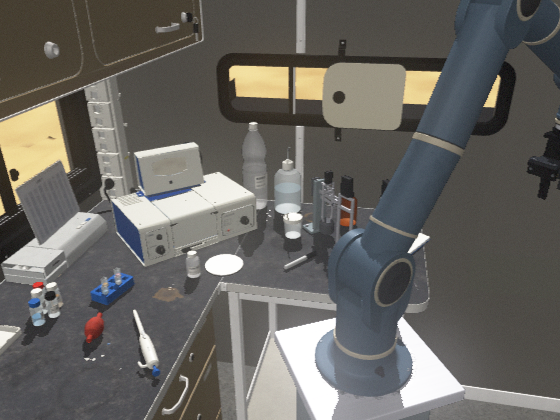

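Scene view: the disc is at about (238,263) and the small bottle at (217,278). The cup is at (276,198), the hook post near (292,175), and the hanging sinker's grip near (308,150) with the amber bottle behind it. Two larger sinkers stand at (346,200) and (382,195). I'll enlarge the hook area.

```bash
cat > h.py <<'E'
from bench import *
import numpy as np,cv2
def ray(n,u,v,c=None):
    c=c or calibration(n);f=210/np.tan(np.radians(c["fovy"])/2)
    a=np.array([u-c["cx"],v-c["cy"]])
    if n=="wrist":
        r=np.hypot(*a);th=r/f;d=np.r_[a/r*np.sin(th),np.cos(th)]
    else: d=np.r_[a/f,1]
    M=np.array(c["cam_to_world"]);return M[:3,3],M[:3,:3]@d
def atz(n,u,v,z,c=None):
    o,d=ray(n,u,v,c);return o+d*(z-o[2])/d[2]
E
python3 - <<'E'
import cv2
from h import *
a=cv2.imread("pics/a1.png")[135:245,250:410];b=cv2.imread("pics/b1.png")[160:260,270:400]
cv2.imwrite("pics/a2.png",cv2.resize(a,None,fx=5,fy=5,interpolation=cv2.INTER_CUBIC))
cv2.imwrite("pics/b2.png",cv2.resize(b,None,fx=5,fy=5,interpolation=cv2.INTER_CUBIC))
print(atz("scene",238,263,.004),atz("side",224,265,.004),atz("scene",308,147,.22),atz("scene",217,288,0))
E
```

```text
[0.46708995 0.21324761 0.004     ] [0.46609516 0.2118731  0.004     ] [ 0.51983158 -0.12363465  0.22      ] [0.44196744 0.3088294  0.        ]
```

View pics/a2.png

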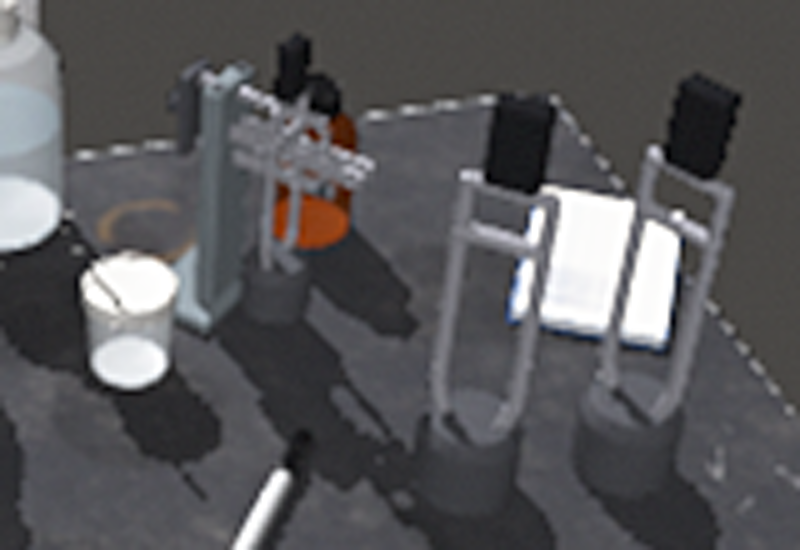

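View pics/b2.png

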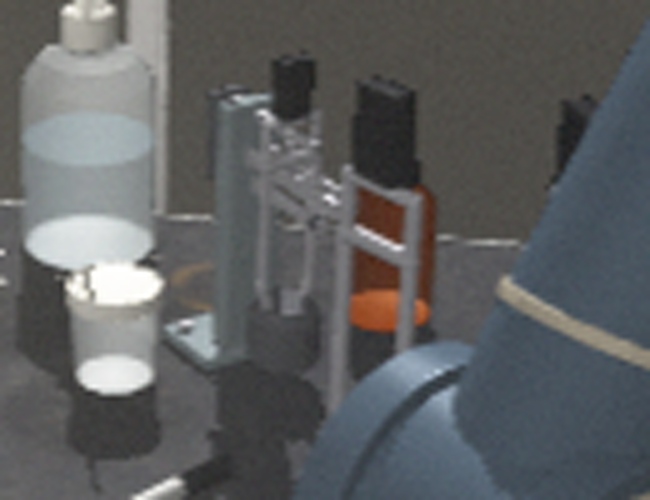

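```bash
cat >> h.py <<'E'
def tri(l):
    A=np.zeros((3,3));b=np.zeros(3);R=[]
    for n,u,v,*c in l:
        o,d=ray(n,u,v,*c);d/=np.linalg.norm(d);P=np.eye(3)-np.outer(d,d);A+=P;b+=P@o;R.append((P,o))
    x=np.linalg.solve(A,b);return x.round(4),[round(float(np.linalg.norm(P@(x-o))),4) for P,o in R]
E
python3 - <<'E'
from h import *
print("grip",tri([("scene",308.6,148.6),("side",328.6,177.4)]))
A=lambda x,y,z:print(x,y,atz("scene",250+x/5,135+y/5,z).round(3),end=' ')
B=lambda x,y,z:print(x,y,atz("side",270+x/5,160+y/5,z).round(3))
A(235,75,.18);B(250,103,.18)
A(365,165,.155);B(340,200,.155)
A(278,300,.015);B(283,345,.015)
A(470,480,.02);A(625,455,.02);A(130,370,0.01);B(115,380,.01)
A(315,235,0.01);B(375,320,.03)
print(tri([("scene",250+235/5,150),("side",320,160+103/5)]),tri([("scene",250+367/5,135+168/5),("side",270+342/5,160+202/5)]))
A(495,400,.2)
E
```

```text
grip (array([ 0.5277, -0.137 ,  0.2059]), [0.0009, 0.0009])
235 75 [ 0.573 -0.134  0.18 ] 250 103 [ 0.571 -0.128  0.18 ]
365 165 [ 0.473 -0.147  0.155] 340 200 [ 0.471 -0.145  0.155]
278 300 [ 0.531 -0.143  0.015] 283 345 [ 0.549 -0.147  0.015]
470 480 [ 0.328 -0.094  0.02 ] 625 455 [ 0.274 -0.181  0.02 ] 130 370 [ 0.553 -0.024  0.01 ] 115 380 [ 0.55  -0.032  0.01 ]
315 235 [ 0.566 -0.222  0.01 ] 375 320 [ 0.535 -0.206  0.03 ]
(array([ 0.5678, -0.1277,  0.183 ]), [0.0019, 0.0019]) (array([ 0.4708, -0.1468,  0.1538]), [0.0002, 0.0002])
495 400 [0.256 0.014 0.2  ]
```

Grip found at about (0.528, -0.137, 0.206), with the hook's mouth pointing roughly 9° off -x. The disc is at (0.467, 0.213). Next I move above the grip and turn the tool to close along the hook's x.

```bash
python3 -m crank '[{"xyz":[0,0,-40],"twist":0},{"xyz":[29,-25,-4],"twist":0},{"xyz":[29,-25,-4],"twist":0},{"xyz":[29,-25,-4],"twist":0},{"xyz":[29,-25,-4],"twist":0},{"xyz":[29,-25,-4],"twist":0},{"xyz":[29,-25,-4],"twist":0},{"xyz":[29,-25,-4],"twist":0},{"xyz":[29,-25,-4],"twist":0},{"xyz":[29,-25,-4],"twist":0},{"xyz":[29,-25,-4],"twist":0},{"xyz":[29,-25,-4],"twist":0},{"xyz":[29,-25,-4],"twist":0},{"xyz":[29,-25,-4],"twist":0},{"xyz":[29,-25,-4],"twist":0},{"xyz":[29,-25,-4],"twist":0},{"xyz":[29,-25,-4],"twist":0},{"xyz":[0,0,0],"twist":0}]' && python3 -m crank '[{"xyz":[0,0,0],"twist":-8.3},{"xyz":[0,0,0],"twist":-8.3},{"xyz":[0,0,0],"twist":-8.3},{"xyz":[0,0,0],"twist":-8.3},{"xyz":[0,0,0],"twist":-8.3},{"xyz":[0,0,0],"twist":-8.3},{"xyz":[0,0,0],"twist":-8.3},{"xyz":[0,0,0],"twist":-8.3},{"xyz":[0,0,0],"twist":-8.3},{"xyz":[0,0,0],"twist":-8.3},{"xyz":[0,0,0],"twist":0},{"xyz":[0,0,0],"twist":0}]'
python3 - <<'E'
from h import *
import json
s=observe();print(s["t"],s["eef_pos"],np.round(s["tool_rot"],3).tolist(),np.round(s["joint_positions"],2))
c=calibration("wrist");a=capture("wrist");cv2.imwrite("pics/w1.png",a[:,:,::-1])
json.dump({k:np.array(v).tolist() for k,v in c.items()},open("w1.json","w"))
b=capture("scene");cv2.imwrite("pics/a3.png",b[:,:,::-1])
E
```

```text
t: 1.9
eef_pos: [0.5247, -0.1282, 0.3268]
tool_rot: [[0.957, 0.289, 0.002], [0.289, -0.957, 0.003], [0.003, -0.003, -1.0]]
force: [-0.3, 0.5, 0.2]
opening: 1.003
gripper_force: 0.0
t: 3.1
eef_pos: [0.522, -0.1351, 0.3262]
tool_rot: [[-0.156, 0.988, -0.001], [0.988, 0.156, -0.0], [0.0, -0.001, -1.0]]
force: [-0.4, 0.4, -0.1]
opening: 1.002
gripper_force: 0.0
3.1 [ 0.52195643 -0.13508845  0.32623509] [[-0.156, 0.988, -0.001], [0.988, 0.156, -0.0], [0.0, -0.001, -1.0]] [ 0.67  0.22 -0.59  1.69  0.13  1.28  0.21]
```

View pics/w1.png

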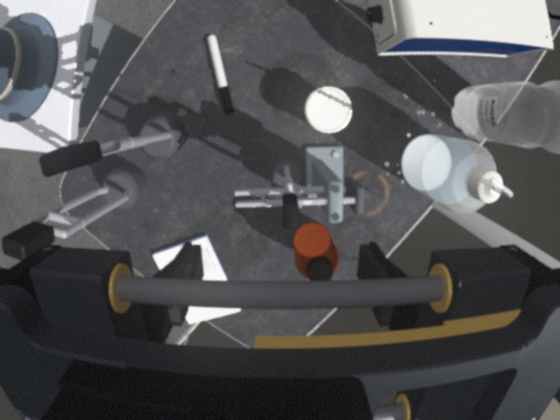

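The wrist view shows the sinker's black grip at about (290,208), with the hook arm running left to (237,200). The post is at about (335,200), the amber bottle at (317,250) and the cup at (328,110). I'll enlarge the crop.

Run:
```python
import cv2
a=cv2.imread("pics/w1.png")[140:290,220:380]
cv2.imwrite("pics/w2.png",cv2.resize(a,None,fx=4,fy=4,interpolation=cv2.INTER_CUBIC))
```

```text
(no output)
```

View pics/w2.png

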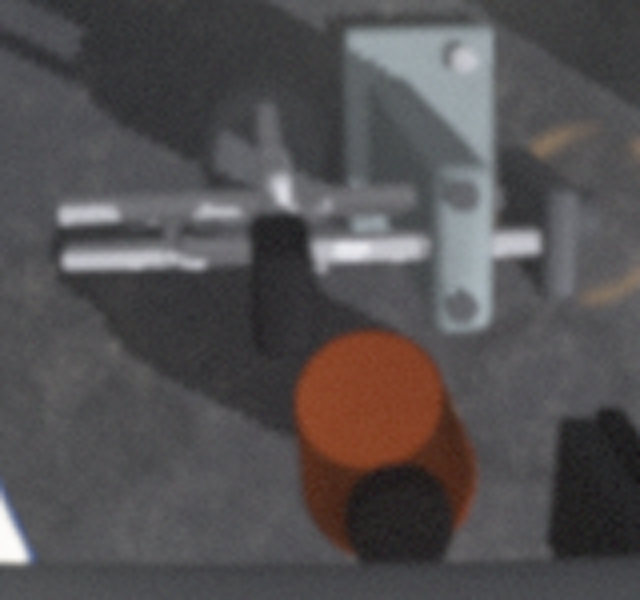

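Run:
```python
from h import *
import json
c=json.load(open("w1.json"))
W=lambda x,y,z:atz("wrist",220+x/4,140+y/4,z,c)
print("grip",W(282,285,.204))
for p in[(280,215,.184),(250,225,.184),(308,225,.184),(262,345,.224)]:print(p,W(*p))
a,b=W(540,243,.172),W(62,262,.172);d=a-b;print("beak",a,b,np.degrees(np.arctan2(d[1],d[0])))
a,b=W(415,195,.151),W(60,213,.151);d=a-b;print("seat",a,b,np.degrees(np.arctan2(d[1],d[0])))
a,b=W(450,170,.18),W(450,330,.18);d=a-b;print("post",W(465,245,.18),np.degrees(np.arctan2(-d[0],d[1])))
a,b=W(347,32,.005),W(492,32,.005);d=b-a;print("base",a,b,np.degrees(np.arctan2(d[1],d[0])))
for x,y in((60,200),(60,215),(60,222),(60,250),(60,270)):print(y,W(x,y,.151),W(x,y,.172))
print("bigs",tri([("scene",250+520/5,135+140/5),("wrist",70,156,c)]),tri([("scene",250+705/5,135+125/5),("wrist",30,240,c)]))
```

```text
grip [ 0.53168976 -0.14086172  0.204     ]
(280, 215, 0.184) [ 0.52990498 -0.12934746  0.184     ]
(250, 225, 0.184) [ 0.52315841 -0.13292772  0.184     ]
(308, 225, 0.184) [ 0.53699298 -0.13073448  0.184     ]
(262, 345, 0.224) [ 0.52808145 -0.14907264  0.224     ]
beak [ 0.59784312 -0.12871133  0.172     ] [ 0.47800934 -0.15277191  0.172     ] 11.35306082959296
seat [ 0.56694747 -0.12581855  0.151     ] [ 0.47375784 -0.14551624  0.151     ] 11.935055437874555
post [ 0.57678856 -0.13050563  0.18      ] 11.428487449449008
base [ 0.55533176 -0.0975203   0.005     ] [ 0.60940329 -0.08803236  0.005     ] 9.952375270300799
200 [ 0.47332081 -0.14196111  0.151     ] [ 0.47555457 -0.1367963   0.172     ]
215 [ 0.47382497 -0.14606471  0.151     ] [ 0.47602739 -0.14064475  0.172     ]
222 [ 0.47405973 -0.14798768  0.151     ] [ 0.47624755 -0.14244816  0.172     ]
250 [ 0.47499579 -0.15573339  0.151     ] [ 0.4771254  -0.14971226  0.172     ]
270 [ 0.47566179 -0.16132227  0.151     ] [ 0.47775    -0.15495364  0.172     ]
bigs (array([ 0.3414, -0.1068,  0.2586]), [0.0002, 0.0002]) (array([ 0.2818, -0.1958,  0.2553]), [0.001, 0.001])
```

Hook origin is at about (0.5316, -0.1402) with yaw 11.3°, and three features agree on this. I descend and close gently first.

```bash
python3 -m crank '[{"xyz":[-3.5,4.3,0],"twist":-2.3},{"xyz":[-3.5,4.3,20],"twist":0},{"xyz":[0,0,30],"twist":0},{"xyz":[0,0,30],"twist":0},{"xyz":[0,0,30],"twist":0},{"xyz":[0,0,20],"twist":0},{"xyz":[0,0,6],"twist":0},{"xyz":[0,0,0],"twist":0},{"xyz":[0,0,0],"twist":0},{"xyz":[0,0,0],"twist":0}]'
python3 - <<'E'
from h import *
b=np.vstack([cv2.resize(capture("scene")[130:220,260:380],None,fx=4,fy=3.3),cv2.resize(capture("side")[160:250,280:400],None,fx=4,fy=3.3)]);cv2.imwrite("pics/a4.png",b[:,:,::-1])
E
```

```text
t: 4.2
eef_pos: [0.533, -0.14, 0.192]
tool_rot: [[-0.199, 0.98, 0.003], [0.98, 0.199, -0.001], [-0.001, 0.002, -1.0]]
force: [0.5, 0.5, -0.3]
opening: 1.003
gripper_force: 0.0
```

View pics/a4.png

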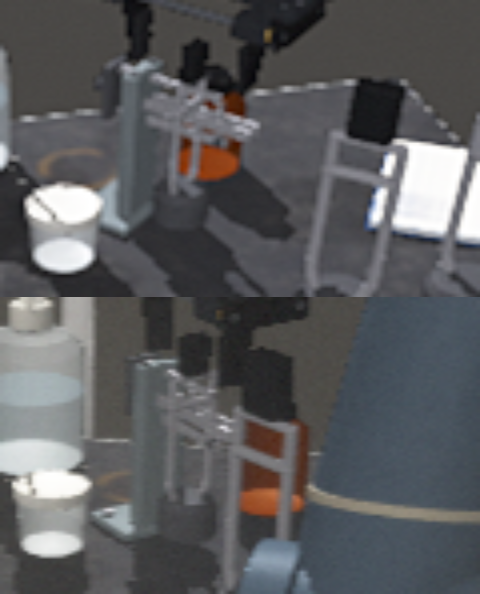

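The grip, at (195,55) in the upper crop, sits midway between the fingers at x=138 and x=250. Closing gently, then firming the grip.

```bash
Z='{"xyz":[0,0,0],"twist":0}'; python3 -m crank '[{"xyz":[0,0,0],"twist":0},{"xyz":[0,0,0],"twist":0},{"xyz":[0,0,0],"twist":0},{"xyz":[0,0,0],"twist":0},{"xyz":[0,0,0],"twist":0},{"xyz":[0,0,0],"twist":0},{"xyz":[0,0,0],"twist":0},{"xyz":[0,0,0],"twist":0},{"xyz":[0,0,0],"twist":0},{"xyz":[0,0,0],"twist":0},{"xyz":[0,0,0],"twist":0},{"xyz":[0,0,0],"twist":0},{"xyz":[0,0,0],"twist":0},{"xyz":[0,0,0],"twist":0},{"xyz":[0,0,0],"twist":0}]' 1 4; python3 -m crank '[{"xyz":[0,0,0],"twist":0},{"xyz":[0,0,0],"twist":0},{"xyz":[0,0,0],"twist":0},{"xyz":[0,0,0],"twist":0},{"xyz":[0,0,0],"twist":0}]' 1 40
```

```text
t: 5.8
eef_pos: [0.532, -0.1399, 0.1905]
tool_rot: [[-0.199, 0.98, -0.0], [0.98, 0.199, -0.0], [-0.0, -0.0, -1.0]]
force: [-0.2, -0.5, 0.4]
opening: 0.158
gripper_force: 4.0
t: 6.3
eef_pos: [0.532, -0.1399, 0.1906]
tool_rot: [[-0.199, 0.98, -0.0], [0.98, 0.199, -0.0], [-0.0, -0.0, -1.0]]
force: [-0.2, -0.9, 0.8]
opening: 0.16
gripper_force: 40.0
```

```bash
python3 -m crank '[{"xyz":[0,0,-1],"twist":0},{"xyz":[0,0,-1],"twist":0},{"xyz":[0,0,-0.5],"twist":0},{"xyz":[0,0,0],"twist":0},{"xyz":[0,0,0],"twist":0},{"xyz":[0,0,0],"twist":0}]'; python3 -m crank '[{"xyz":[0,-1,0],"twist":0},{"xyz":[0,-1,0],"twist":0},{"xyz":[0,0,0],"twist":0},{"xyz":[0,0,0],"twist":0}]'
```

```text
t: 6.9
eef_pos: [0.532, -0.1399, 0.1929]
tool_rot: [[-0.199, 0.98, -0.0], [0.98, 0.199, 0.0], [0.0, -0.0, -1.0]]
force: [0.0, 0.4, -3.6]
opening: 0.161
gripper_force: 40.0
t: 7.3
eef_pos: [0.5301, -0.1404, 0.1931]
tool_rot: [[-0.199, 0.98, 0.0], [0.98, 0.199, -0.0], [-0.0, 0.0, -1.0]]
force: [-0.0, 0.4, -3.2]
opening: 0.157
gripper_force: 40.0
```

```bash
f(){ grep -E "eef|force: \["; }
python3 -m crank '[{"xyz":[0,-1,0],"twist":0},{"xyz":[0,-1,0],"twist":0},{"xyz":[0,0,0],"twist":0},{"xyz":[0,0,0],"twist":0}]'|f
python3 -m crank '[{"xyz":[0,-1,0],"twist":0},{"xyz":[0,-1,0],"twist":0},{"xyz":[0,0,0],"twist":0},{"xyz":[0,0,0],"twist":0}]'|f
python3 -m crank '[{"xyz":[0,-1,0],"twist":0},{"xyz":[0,-1,0],"twist":0},{"xyz":[0,0,0],"twist":0},{"xyz":[0,0,0],"twist":0}]'|f
```

```text
eef_pos: [0.5281, -0.1408, 0.1931]
force: [0.4, -0.4, -2.7]
eef_pos: [0.5262, -0.1412, 0.1931]
force: [-0.6, 0.1, -3.7]
eef_pos: [0.5242, -0.1416, 0.1931]
force: [1.0, 0.1, -4.7]
```

```bash
f(){ grep -E "eef|force: \["; }
python3 -m crank '[{"xyz":[0,0,0],"twist":0}]'|f
python3 -m crank '[{"xyz":[0,-1,0],"twist":0},{"xyz":[0,-1,0],"twist":0},{"xyz":[0,0,0],"twist":0},{"xyz":[0,0,0],"twist":0}]'|f
python3 -m crank '[{"xyz":[0,-1,0],"twist":0},{"xyz":[0,-1,0],"twist":0},{"xyz":[0,0,0],"twist":0},{"xyz":[0,0,0],"twist":0}]'|f;python3 -m crank '[{"xyz":[0,0,0],"twist":0}]'|f
```

```text
eef_pos: [0.5242, -0.1415, 0.1931]
force: [-0.8, -0.1, -3.2]
eef_pos: [0.5223, -0.142, 0.1931]
force: [0.0, 0.5, -4.1]
eef_pos: [0.5203, -0.1424, 0.1931]
force: [0.1, -0.5, -3.3]
eef_pos: [0.5203, -0.1423, 0.1931]
force: [-0.6, -0.2, -3.5]
```

No contact yet at 12 mm out.

```bash
f(){ grep -E "eef|force: \["; }
python3 -m crank '[{"xyz":[0,-1,0],"twist":0},{"xyz":[0,-1,0],"twist":0},{"xyz":[0,0,0],"twist":0},{"xyz":[0,0,0],"twist":0}]'|f
python3 -m crank '[{"xyz":[0,-1,0],"twist":0},{"xyz":[0,-1,0],"twist":0},{"xyz":[0,0,0],"twist":0},{"xyz":[0,0,0],"twist":0}]'|f
python3 -m crank '[{"xyz":[0,-1,0],"twist":0},{"xyz":[0,-1,0],"twist":0},{"xyz":[0,0,0],"twist":0},{"xyz":[0,0,0],"twist":0}]'|f;python3 -m crank '[{"xyz":[0,0,0],"twist":0}]'|f
```

```text
eef_pos: [0.5183, -0.1428, 0.1931]
force: [0.2, 0.0, -3.0]
eef_pos: [0.5164, -0.1432, 0.1931]
force: [0.7, -0.3, -3.4]
eef_pos: [0.5144, -0.1436, 0.1931]
force: [0.7, -0.4, -3.8]
eef_pos: [0.5144, -0.1436, 0.1931]
force: [0.0, -0.3, -3.7]
```

```bash
f(){ grep -E "eef|force: \["; }
python3 -m crank '[{"xyz":[0,-1,0],"twist":0},{"xyz":[0,-1,0],"twist":0},{"xyz":[0,0,0],"twist":0},{"xyz":[0,0,0],"twist":0}]'|f
python3 -m crank '[{"xyz":[0,-1,0],"twist":0},{"xyz":[0,-1,0],"twist":0},{"xyz":[0,0,0],"twist":0},{"xyz":[0,0,0],"twist":0}]'|f
python3 -m crank '[{"xyz":[0,-1,0],"twist":0},{"xyz":[0,-1,0],"twist":0},{"xyz":[0,0,0],"twist":0},{"xyz":[0,0,0],"twist":0}]'|f;python3 -m crank '[{"xyz":[0,0,0],"twist":0}]'|f
```

```text
eef_pos: [0.5124, -0.144, 0.1931]
force: [0.0, -0.6, -3.4]
eef_pos: [0.5106, -0.1443, 0.1931]
force: [0.6, 0.7, -4.0]
eef_pos: [0.509, -0.1446, 0.1932]
force: [2.5, 0.6, -3.7]
eef_pos: [0.5089, -0.1446, 0.1932]
force: [1.4, 0.9, -4.0]
```

Contact with the keeper at about 21 mm out. Now I press it open.

```bash
f(){ grep -E "eef|force: \["; }
python3 -m crank '[{"xyz":[0,-1,0],"twist":0},{"xyz":[0,-1,0],"twist":0},{"xyz":[0,0,0],"twist":0},{"xyz":[0,0,0],"twist":0}]'|f;python3 -m crank '[{"xyz":[0,0,0],"twist":0}]'|f
python3 -m crank '[{"xyz":[0,-1,0],"twist":0},{"xyz":[0,-1,0],"twist":0},{"xyz":[0,0,0],"twist":0},{"xyz":[0,0,0],"twist":0}]'|f;python3 -m crank '[{"xyz":[0,0,0],"twist":0}]'|f
```

```text
eef_pos: [0.5068, -0.1451, 0.1933]
force: [3.4, 1.5, -4.2]
eef_pos: [0.5068, -0.1451, 0.1933]
force: [2.7, 1.2, -3.1]
eef_pos: [0.5048, -0.1455, 0.1932]
force: [3.1, 0.8, -3.5]
eef_pos: [0.5048, -0.1455, 0.1932]
force: [3.6, 0.3, -3.4]
```

```bash
f(){ grep -E "eef|force: \["; }
python3 -m crank '[{"xyz":[0,-1,0],"twist":0},{"xyz":[0,0,0],"twist":0},{"xyz":[0,0,0],"twist":0},{"xyz":[0,0,0],"twist":0}]'|f;python3 -m crank '[{"xyz":[0,0,0],"twist":0}]'|f
```

```text
eef_pos: [0.5037, -0.1457, 0.1931]
force: [3.5, 0.7, -2.7]
eef_pos: [0.5037, -0.1457, 0.1931]
force: [3.7, 0.5, -2.9]
```

```bash
f(){ grep -E "eef|force: \["; }
python3 -m crank '[{"xyz":[0,-0.7,0],"twist":0},{"xyz":[0,0,0],"twist":0},{"xyz":[0,0,0],"twist":0},{"xyz":[0,0,0],"twist":0}]'|f;python3 -m crank '[{"xyz":[0,0,0],"twist":0}]'|f
python3 -m crank '[{"xyz":[0,-0.7,0],"twist":0},{"xyz":[0,0,0],"twist":0},{"xyz":[0,0,0],"twist":0},{"xyz":[0,0,0],"twist":0}]'|f;python3 -m crank '[{"xyz":[0,0,0],"twist":0}]'|f
```

```text
eef_pos: [0.503, -0.1459, 0.1931]
force: [4.2, 0.6, -2.9]
eef_pos: [0.503, -0.1459, 0.193]
force: [3.6, 1.4, -3.0]
eef_pos: [0.5023, -0.146, 0.193]
force: [4.7, 0.5, -3.9]
eef_pos: [0.5022, -0.146, 0.193]
force: [4.7, 0.5, -3.7]
```

```bash
f(){ grep -E "eef|force: \["; }
python3 -m crank '[{"xyz":[0,-0.7,0],"twist":0},{"xyz":[0,0,0],"twist":0},{"xyz":[0,0,0],"twist":0},{"xyz":[0,0,0],"twist":0}]'|f;python3 -m crank '[{"xyz":[0,0,0],"twist":0}]'|f
python3 -m crank '[{"xyz":[0,-0.7,0],"twist":0},{"xyz":[0,0,0],"twist":0},{"xyz":[0,0,0],"twist":0},{"xyz":[0,0,0],"twist":0}]'|f;python3 -m crank '[{"xyz":[0,0,0],"twist":0}]'|f
```

```text
eef_pos: [0.5016, -0.1461, 0.193]
force: [5.5, 0.9, -5.1]
eef_pos: [0.5016, -0.1461, 0.193]
force: [4.4, 1.3, -5.8]
eef_pos: [0.5012, -0.1462, 0.1931]
force: [5.4, 0.7, -4.9]
eef_pos: [0.5011, -0.1462, 0.1931]
force: [4.8, 0.4, -6.0]
```

```bash
f(){ grep -E "eef|force: \["; }
python3 -m crank '[{"xyz":[0,-0.7,0],"twist":0},{"xyz":[0,0,0],"twist":0},{"xyz":[0,0,0],"twist":0},{"xyz":[0,0,0],"twist":0}]'|f;python3 -m crank '[{"xyz":[0,0,0],"twist":0}]'|f
```

```text
eef_pos: [0.501, -0.1463, 0.1933]
force: [6.1, 0.9, -5.3]
eef_pos: [0.501, -0.1463, 0.1933]
force: [6.6, 1.4, -5.5]
```

The keeper is on its stop at about 6.5 N, so I lift slowly while watching the vertical force.

```bash
f(){ grep -E "eef|force: \["; }
python3 -m crank '[{"xyz":[0,0,-1],"twist":0},{"xyz":[0,0,0],"twist":0},{"xyz":[0,0,0],"twist":0}]'|f
python3 -m crank '[{"xyz":[0,0,-1],"twist":0},{"xyz":[0,0,0],"twist":0},{"xyz":[0,0,0],"twist":0}]'|f
python3 -m crank '[{"xyz":[0,0,-1],"twist":0},{"xyz":[0,0,0],"twist":0},{"xyz":[0,0,0],"twist":0}]'|f
```

```text
eef_pos: [0.5007, -0.1463, 0.1944]
force: [5.2, 1.2, -3.9]
eef_pos: [0.5005, -0.1463, 0.1953]
force: [4.3, 1.6, -3.3]
eef_pos: [0.5003, -0.1464, 0.1962]
force: [4.8, 1.2, -3.0]
```

```bash
f(){ grep -E "eef|force: \["; }
python3 -m crank '[{"xyz":[0,0,-1],"twist":0},{"xyz":[0,0,0],"twist":0},{"xyz":[0,0,0],"twist":0}]'|f
python3 -m crank '[{"xyz":[0,0,-1],"twist":0},{"xyz":[0,0,0],"twist":0},{"xyz":[0,0,0],"twist":0}]'|f
python3 -m crank '[{"xyz":[0,0,-1],"twist":0},{"xyz":[0,0,0],"twist":0},{"xyz":[0,0,0],"twist":0}]'|f
```

```text
eef_pos: [0.5001, -0.1464, 0.1971]
force: [4.8, 1.3, -3.7]
eef_pos: [0.5, -0.1465, 0.198]
force: [3.4, 1.3, -3.4]
eef_pos: [0.5001, -0.1465, 0.1991]
force: [4.1, 1.1, -3.8]
```

```bash
f(){ grep -E "eef|force: \["; }
python3 -m crank '[{"xyz":[0,0,-1],"twist":0},{"xyz":[0,0,-1],"twist":0},{"xyz":[0,0,0],"twist":0}]'|f
python3 -m crank '[{"xyz":[0,0,-1],"twist":0},{"xyz":[0,0,-1],"twist":0},{"xyz":[0,0,-1],"twist":0},{"xyz":[0,0,0],"twist":0}]'|f
python3 -m crank '[{"xyz":[0,0,-1],"twist":0},{"xyz":[0,0,-1],"twist":0},{"xyz":[0,0,-1],"twist":0},{"xyz":[0,0,0],"twist":0}]'|f
python3 -m crank '[{"xyz":[0,0,-1],"twist":0},{"xyz":[0,0,-1],"twist":0},{"xyz":[0,0,-1],"twist":0},{"xyz":[0,0,0],"twist":0}]'|f
```

```text
eef_pos: [0.5002, -0.1465, 0.2012]
force: [4.0, 0.6, -3.8]
eef_pos: [0.5003, -0.1465, 0.2044]
force: [3.0, 1.6, -3.6]
eef_pos: [0.4988, -0.1468, 0.2066]
force: [-0.1, 1.3, -4.2]
eef_pos: [0.5001, -0.1465, 0.2101]
force: [-0.6, -0.4, -3.5]
```

```bash
f(){ grep -E "^t|eef|force|open"; }
python3 -m crank '[{"xyz":[0,0,-5],"twist":0},{"xyz":[0,0,-5],"twist":0},{"xyz":[0,0,-5],"twist":0},{"xyz":[0,0,-5],"twist":0},{"xyz":[0,0,-5],"twist":0},{"xyz":[0,0,0],"twist":0},{"xyz":[0,0,0],"twist":0}]'|f
python3 -m crank '[{"xyz":[0,-3,0],"twist":0},{"xyz":[0,-3,0],"twist":0},{"xyz":[0,-3,0],"twist":0},{"xyz":[0,-3,0],"twist":0},{"xyz":[0,-3,0],"twist":0},{"xyz":[0,0,0],"twist":0}]'|f
```

```text
t: 20.1
eef_pos: [0.5002, -0.1464, 0.2352]
tool_rot: [[-0.199, 0.98, 0.0], [0.98, 0.199, -0.0], [-0.0, 0.0, -1.0]]
force: [-0.1, 0.2, -3.5]
opening: 0.154
gripper_force: 40.0
t: 20.7
eef_pos: [0.485, -0.1496, 0.235]
tool_rot: [[-0.199, 0.98, -0.0], [0.98, 0.199, -0.0], [-0.0, -0.0, -1.0]]
force: [0.8, 0.1, -4.2]
opening: 0.158
gripper_force: 40.0
```

```bash
python3 -m crank '[{"xyz":[0,-6,0],"twist":0},{"xyz":[0,-6,0],"twist":0},{"xyz":[0,-6,0],"twist":0},{"xyz":[0,-6,0],"twist":0},{"xyz":[0,-6,0],"twist":0},{"xyz":[0,-6,0],"twist":0},{"xyz":[0,-6,0],"twist":0},{"xyz":[0,-6,0],"twist":0},{"xyz":[0,-6,0],"twist":0},{"xyz":[0,-6,0],"twist":0},{"xyz":[0,0,0],"twist":0},{"xyz":[0,0,0],"twist":0}]'
python3 - <<'E'
from h import *
b=np.vstack([cv2.resize(capture("scene")[110:240,230:400],None,fx=2.8,fy=2.3),cv2.resize(capture("side")[140:270,230:400],None,fx=2.8,fy=2.3)]);cv2.imwrite("pics/a5.png",b[:,:,::-1])
E
```

```text
t: 21.9
eef_pos: [0.4268, -0.1614, 0.2352]
tool_rot: [[-0.199, 0.98, 0.001], [0.98, 0.199, -0.0], [-0.0, 0.001, -1.0]]
force: [-0.1, 0.3, -4.0]
opening: 0.158
gripper_force: 40.0
```

View pics/a5.png

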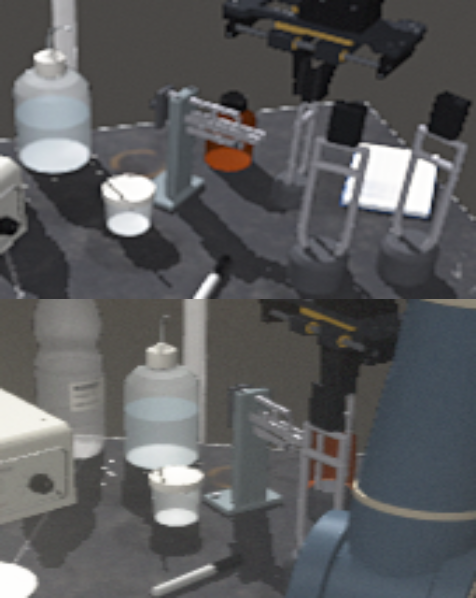

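The sinker is clear of the hook, upright in the gripper, and the bystanders are undisturbed. I lift and carry it to the disc.

```bash
python3 -m crank '[{"xyz":[0,0,-6],"twist":0},{"xyz":[0,0,-12],"twist":0},{"xyz":[0,0,-12],"twist":0},{"xyz":[0,0,-12],"twist":0},{"xyz":[0,0,-12],"twist":0},{"xyz":[0,0,-12],"twist":0},{"xyz":[0,0,-12],"twist":0},{"xyz":[0,0,-12],"twist":0},{"xyz":[0,0,0],"twist":0}]' && python3 -m crank '[{"xyz":[10,3.2,0],"twist":0},{"xyz":[20,6.3,0],"twist":0},{"xyz":[20,6.3,0],"twist":0},{"xyz":[20,6.3,0],"twist":0},{"xyz":[20,6.3,0],"twist":0},{"xyz":[20,6.3,0],"twist":0},{"xyz":[20,6.3,0],"twist":0},{"xyz":[20,6.3,0],"twist":0},{"xyz":[20,6.3,0],"twist":0},{"xyz":[20,6.3,0],"twist":0},{"xyz":[20,6.3,0],"twist":0},{"xyz":[20,6.3,0],"twist":0},{"xyz":[20,6.3,0],"twist":0},{"xyz":[20,6.3,0],"twist":0},{"xyz":[20,6.3,0],"twist":0},{"xyz":[20,6.3,0],"twist":0},{"xyz":[20,6.3,0],"twist":0},{"xyz":[20,6.3,0],"twist":0},{"xyz":[8,3,0],"twist":0},{"xyz":[0,0,0],"twist":0}]' && python3 -m crank '[{"xyz":[0,0,0],"twist":0},{"xyz":[0,0,0],"twist":0}]'
```

```text
t: 22.9
eef_pos: [0.4279, -0.1617, 0.3271]
tool_rot: [[-0.199, 0.98, 0.004], [0.98, 0.199, -0.002], [-0.002, 0.003, -1.0]]
force: [-0.5, 0.6, -4.2]
opening: 0.164
gripper_force: 40.0
t: 24.9
eef_pos: [0.4655, 0.2134, 0.3245]
tool_rot: [[-0.202, 0.979, -0.002], [0.979, 0.202, 0.0], [0.001, -0.001, -1.0]]
force: [-0.4, -0.3, -2.9]
opening: 0.153
gripper_force: 40.0
t: 25.1
eef_pos: [0.4664, 0.2107, 0.3248]
tool_rot: [[-0.198, 0.98, -0.0], [0.98, 0.198, -0.001], [-0.001, -0.001, -1.0]]
force: [1.5, -0.7, -3.8]
opening: 0.154
gripper_force: 40.0
```

```bash
python3 -m crank '[{"xyz":[0,0,10],"twist":0},{"xyz":[0,0,15],"twist":0},{"xyz":[0,0,15],"twist":0},{"xyz":[0,0,15],"twist":0},{"xyz":[0,0,15],"twist":0},{"xyz":[0,0,15],"twist":0},{"xyz":[0,0,15],"twist":0},{"xyz":[0,0,15],"twist":0},{"xyz":[0,0,10],"twist":0},{"xyz":[0,0,10],"twist":0},{"xyz":[0,0,0],"twist":0},{"xyz":[0,0,0],"twist":0},{"xyz":[0,0,0],"twist":0}]'
python3 - <<'E'
from h import *
b=np.vstack([cv2.resize(capture("scene")[150:300,180:310],None,fx=3.6,fy=2),cv2.resize(capture("side")[160:310,160:290],None,fx=3.6,fy=2)]);cv2.imwrite("pics/a6.png",b[:,:,::-1])
E
```

```text
t: 26.4
eef_pos: [0.4669, 0.2124, 0.1907]
tool_rot: [[-0.199, 0.98, 0.001], [0.98, 0.199, 0.001], [0.0, 0.002, -1.0]]
force: [0.2, 0.8, -3.3]
opening: 0.158
gripper_force: 40.0
```

View pics/a6.png

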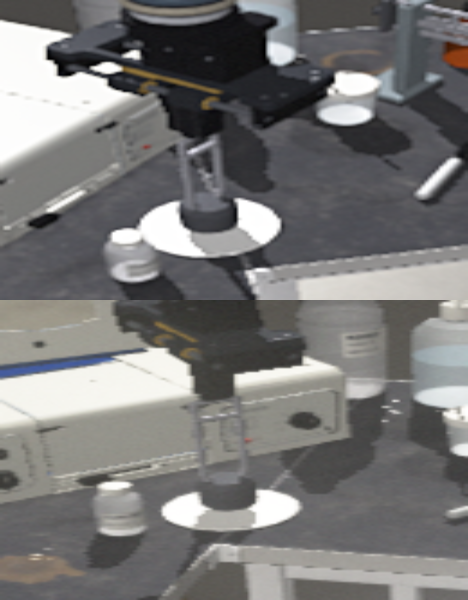

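The sinker hangs centred about 10 mm above the disc, with the small bottle clear. I lower it until it touches.

```bash
f(){ grep -E "eef|force: \["; }
python3 -m crank '[{"xyz":[0,0,3],"twist":0},{"xyz":[0,0,3],"twist":0},{"xyz":[0,0,2],"twist":0},{"xyz":[0,0,0],"twist":0},{"xyz":[0,0,0],"twist":0}]'|f
python3 -m crank '[{"xyz":[0,0,1],"twist":0},{"xyz":[0,0,1],"twist":0},{"xyz":[0,0,0],"twist":0},{"xyz":[0,0,0],"twist":0}]'|f
python3 -m crank '[{"xyz":[0,0,1],"twist":0},{"xyz":[0,0,0],"twist":0},{"xyz":[0,0,0],"twist":0},{"xyz":[0,0,0],"twist":0}]'|f
```

```text
eef_pos: [0.4663, 0.212, 0.182]
force: [-0.2, 0.3, -3.4]
eef_pos: [0.4663, 0.212, 0.18]
force: [0.3, 0.3, -3.9]
eef_pos: [0.4667, 0.2123, 0.1799]
force: [-0.9, -0.6, 5.3]
```

Touching down now. I relax the grip and then open.

```bash
python3 -m crank '[{"xyz":[0,0,-0.5],"twist":0},{"xyz":[0,0,0],"twist":0},{"xyz":[0,0,0],"twist":0},{"xyz":[0,0,0],"twist":0}]' 1 5; python3 -m crank '[{"xyz":[0,0,0],"twist":0},{"xyz":[0,0,0],"twist":0},{"xyz":[0,0,0],"twist":0},{"xyz":[0,0,0],"twist":0},{"xyz":[0,0,0],"twist":0},{"xyz":[0,0,0],"twist":0},{"xyz":[0,0,0],"twist":0},{"xyz":[0,0,0],"twist":0},{"xyz":[0,0,0],"twist":0},{"xyz":[0,0,0],"twist":0}]' -1 && python3 -m crank '[{"xyz":[0,0,-10],"twist":0},{"xyz":[0,0,-20],"twist":0},{"xyz":[0,0,-20],"twist":0},{"xyz":[0,0,-20],"twist":0},{"xyz":[0,0,-20],"twist":0},{"xyz":[0,0,-20],"twist":0},{"xyz":[0,0,0],"twist":0},{"xyz":[0,0,0],"twist":0},{"xyz":[0,0,0],"twist":0}]'
python3 - <<'E'
from h import *
b=np.vstack([cv2.resize(capture("scene")[150:300,180:310],None,fx=3.6,fy=2),cv2.resize(capture("side")[160:310,160:290],None,fx=3.6,fy=2)]);cv2.imwrite("pics/a7.png",b[:,:,::-1])
E
```

```text
t: 28.2
eef_pos: [0.4667, 0.2122, 0.1799]
tool_rot: [[-0.199, 0.98, 0.001], [0.98, 0.199, 0.0], [0.0, 0.001, -1.0]]
force: [-0.6, -0.3, 4.2]
opening: 0.16
gripper_force: 5.0
t: 29.2
eef_pos: [0.4663, 0.212, 0.1795]
tool_rot: [[-0.199, 0.98, 0.0], [0.98, 0.199, -0.0], [-0.0, 0.0, -1.0]]
force: [-0.5, -0.4, -0.7]
opening: 0.965
gripper_force: 0.0
t: 30.1
eef_pos: [0.4659, 0.2116, 0.2888]
tool_rot: [[-0.199, 0.98, -0.001], [0.98, 0.199, -0.001], [-0.001, -0.001, -1.0]]
force: [0.0, -0.4, 0.3]
opening: 1.001
gripper_force: 0.0
```

View pics/a7.png

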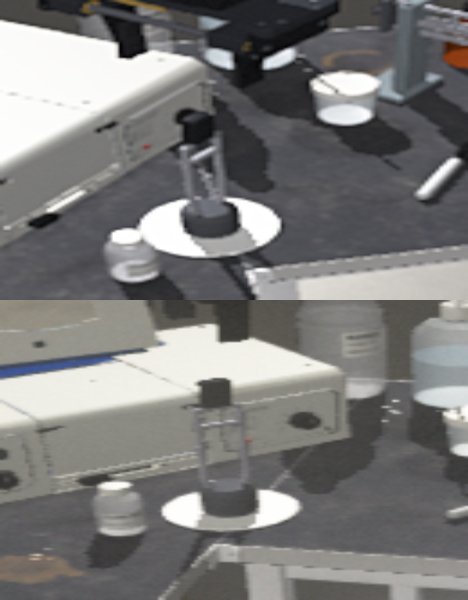

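The sinker stands upright near the middle of the disc, and the gripper is well clear of it.

```bash
python3 -c "
from bench import *
print(close_job())"
```

```text
the job is handed in; nothing more can be done
None
```

The sinker is off the hook and standing upright near the middle of the white disc, released, and the job is handed in at about 30 s. The highest force I read while pressing the keeper was about 7 N, and the bystanders looked undisturbed in the pictures. No verdict came back at hand-in.

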